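# Close the spice mill to its run position

## Robot

A 6-joint arm with a two-finger parallel gripper is mounted at the origin on the work surface. World frame = base frame: x ahead of the robot, y to its left, z up, the work surface at z = 0. Lengths are in mm, angles in rad, forces in N, time in s.
With the tool pointing down it reaches from about 275 to 875 mm from the base axis. Payload 12.5 kg.
Tool frame: the origin (TCP) lies at the very end of the fingers, on their centre line; the grasp point (between the pads) lies 19 mm behind it (arm.grip_point_offset is the distance from the TCP to the grasp point, in mm); z points along the fingers, y is the line along which they close (so a half turn about z gives the same grasp; the last joint's range is limited). The gripper opens to 85 mm and grips with 20 to 120 N. Pads are 22 mm wide; open, the fingers measure 114 mm over their backs; the gripper's body (76 mm by 85 mm) begins 54 mm behind the grasp point. The pads swing forward as they close: fully open they stand 13 mm farther back than shut.
Start: joints at [1.199, 0.351, 1.652, -0, 1.139, -0.085], TCP at [155.555, 527.529, 231.29] pointing down, gripper open.
Joint ranges: [-2.75, 2.75], [-0.79, 2.1], [0.01, 2.65], [-1.57, 4.71], [0.07, 3.14], [-2.87, 2.87]. Speed limits (rad/s): [2.22, 2.22, 2.79, 3.14, 3.14, 3.14].

## Interface

Orientations are given as [roll, pitch, yaw] about the fixed x, y, z axes, in that order (R = Rz(yaw) Ry(pitch) Rx(roll)).
In Python, from rig import arm, viewer, job, nets gives the robot as it stands.
- The arm moves only by the tool move_arm, never from a script. Its argument "motion" is a list of rows, each a list of 4 numbers: the shift along the tool's x, y, z in cm, then the turn about the tool's z in degrees. In form: [[dx, dy, dz, yaw], ...]. A call has 1 to 20 rows; each row is the pose to reach, as a shift and turn from the pose commanded when the call began, along the tool's axes at that moment; what a row does not reach only later rows make up. A row lasts 1/10 s, in which the tool goes at most 50 mm and 8.59 degrees, less where a joint would pass 70% of its speed; a pose out of reach is approached as far as the arm can. A call with a gripper value outside its range is refused whole. "grip" is the opening, from 0 (shut) to 1 (fully open), set as the call begins (left out, the last holds). The fingers move at their own pace and stop on an object; the grip force is fixed at half the most. Time passes only in rows, so rows that repeat a pose let the fingers close. It gives the time, the measured TCP pose, the force, the opening and the grip force at its end, in the units of the state.
- arm.get_state(): the state, without advancing time (a new reading comes with each control period).
- viewer.read_camera(name): name is "scene" or "top"; returns a dict with "pixels" (480x640x3 uint8, blue, green, red), "depth" (480x640 float32, mm along the optical axis (not along the pixel's ray), 0 where there is no reading), "fx", "fy", "cx", "cy" (pixels), "pose" (4x4, takes a point from camera to world coordinates). Camera axes: x right, y up, looking along -z (the intrinsics and any distortion apply to the point x, -y, -z); pixel columns grow to the right and rows downward; lengths in mm; the calibration is good to about 2 mm. A picture is of the moment at which its call begins.
- job.hand_in(): hands the job in; it is judged then, once.
Trained networks look in the newest picture that a camera, given by its name, has taken for a name from the list of things; names that differ only in an ending like _2 or _b are one class to them, and where a whole thing is asked for, a point or a joint stands for the part that bears it (a point fixed in the world has none). Each returns a list of dicts, best first, with "conf" (0 to 1); they miss things now and then, are a little off and sometimes report something else, mostly with a low value. They report only what shows in the picture. A call takes as long as a camera call. They do not tell look-alikes from the thing itself.
- nets.spot_in(camera, query): "location" ([x, y, z] in mm, in world coordinates, good to about 4 mm: the middle of the surface that is visible of it).
- nets.regions_of(camera, query): "pixels" (480x640 bool, what is visible of it).
- nets.mark_of(camera, query): "location" ([x, y, z] in mm, in world coordinates, good to about 4 mm: a listed point, or the origin of a listed thing).
The state is a dict: "clock": time; "qpos": joint angles; "joint_vel": joint speeds; "joint_torque": joint torques, N m; "tcp_pos": TCP position; "orientation": TCP orientation; "wrist_force": force on the tool from outside, world axes, zero at the start; "torque": the same for the moment, N m; "finger_gap": finger opening in mm; "grasp_force": force on a finger pad.
Only numpy, scipy, OpenCV 4.12 (cv2) and the standard library are available. Lean on these libraries where they do the work, as an engineer would, in place of code of your own. Each camera call takes 0.05 s, during which the arm holds its last target. There are 200 camera calls.

## Task

Take the scraper out of the spice mill's mouth and slide its blade into the slot of the wooden block until the handle bar rests on the block, and let go of it. Then put the red lid on the mill with its pointers at the white marks, press it fully down, turn it clockwise until its pointers stand at the green marks (half way; never turn it on into the lock click that comes before the red marks), and finish still gripping the lid and holding it there against its spring. Leave the other tableware alone.

Things in the scene. Friction and masses are not known exactly. Their poses are not given: they have to be found in the camera images.
- mill: Fixed spice mill, aluminium foot, dark grey pot, 130 mm tall, 136 mm wide at the foot, rim 120 mm across. Origin: centre of its underside, z up, x through the two white rim marks. Steel collar in the mouth, flush with the rim: opening 76 mm across, 8 mm thick, with two gaps 26 degrees wide at +x and -x (at the white marks). Lugs go down the gaps, then turn clockwise from above under the collar.
- mill_seat (a point): Point on the mill's axis, 110 mm above the table, where the lid's origin lies when the lid is fully down (brim on the rim). Axes as mill. With the lid down, counter-clockwise turning is blocked after about 10 degrees.
- green_mark: The pair of green marks (half turn, 18 degrees wide) on the mill's rim, 40 degrees clockwise of the white ones; the red marks of the lock lie about 76 degrees clockwise of the white. Origin on the mill's axis at rim height (130 mm); its x axis runs through the middle of both green marks (yaw = mill yaw - 0.698 rad).
- run_switch (a joint): Sprung ring hidden under the collar, rad, 0 at rest, grows clockwise. The lid's lugs meet it after about 12 degrees of turn and push it: about 0.49 with the lid at the green marks, where it pushes back with 0.1 N m, so a lid let go springs back. From about 0.65 (lid at 48 degrees) the lugs begin to ride onto the sprung balls of the lock click and the turn stiffens.
- lid: Red bayonet lid, about 160 g, stands on its plug. Origin: centre of its underside, z up. Steel plug 71 mm diameter, z 0 to 20 mm, with two lugs at +x and -x (10 mm wide, z 2 to 9, 87 mm over both); brim 100 mm diameter, z 20 to 28; grip fin along x, 64 long, 16 wide, z 28 to 63, white pointer lines on the brim at its ends, above the lugs. Either way round fits.
- scraper: Bowl scraper, about 130 g. Origin: centre of the underside of its handle bar, z up, x along the bar. Wooden bar 112 x 20 mm, z 0 to 12; wooden grip above it 56 (x) x 20 (y), up to z 40; steel blade below, 60 (x) x 4 (y), down to z -46. It starts hanging in the mill's mouth, bar across the rim, blade down.
- holder: Light wooden block, fixed, 140 (x) x 56 (y) x 60 mm tall. Origin: centre of its underside, z up. A slot 66 mm (along x) by 8 mm (y), with 2 mm chamfer, runs down from the middle of its top through the block.
- holder_slot (a point): Centre of the slot's mouth, 60 mm above the table, axes as holder. The scraper's origin lies here when it is fully home (bar resting on the block).
- oil: Bystander: green glass oil bottle, 60 mm diameter, 210 tall; origin at the centre of its underside.
- bowl_a: Bystander: white bowl, 124 mm diameter, 50 tall; origin at the centre of its underside.
- bowl_b: Bystander: blue ceramic bowl, 110 mm diameter, 45 tall; origin at the centre of its underside.
- stick_cup: Bystander: steel cup, 72 mm diameter, with breadsticks up to 200 mm high; origin at the centre of its underside.
- shaker: Bystander: white shaker with steel cap, 40 mm diameter, 75 tall; origin at the centre of its underside.
- tin: Bystander: copper spice tin, 48 mm diameter, 60 tall; origin at the centre of its underside.
Mind the look-alikes: they are no part of the job. What is shaped like the lid but orange or purple is not meant. Of the things that look like the holder, the larger one is meant.

How it is judged:
By the outcome, as a careful person would: the job done as asked, in the order asked, and still so for the second after the job is handed in, while the arm keeps its last pose, push and grip.
It also fails if it takes over 64 s, if anything falls off the work surface, if the arm or the gripper's body presses on something with over 40 N, if the wrist force passes 120 N, or if a joint passes its speed limit or range.

## Working session

There is one attempt and no reset: what is moved stays moved. The work goes in short steps, Python scripts to look and compute and a tool call to move; the robot and the scene stay as the last step left them, time stands still between calls to the robot, and variables do not carry over. Pictures are saved under pics/ and viewed, at most 10 in all, crops included, and the job is handed in when it is done.

Besides the shell and the picture viewer there is one more tool, called after "Request:" by a JSON object that holds its "method" and its "body". move_arm: Moves the arm, as the interface text tells. Its arguments: {"type":"object","properties":{"motion":{"type":"array"},"grip":{"type":"number"}},"required":["motion"]}

```bash
ls; mkdir -p pics
python3 - <<'E'
from rig import arm, viewer, job, nets
import cv2, numpy as np
for c in ("scene","top"):
    im=viewer.read_camera(c); cv2.imwrite(f"pics/{c}0.png",im["pixels"])
    print(c,im["fx"],im["cx"],im["cy"],np.round(im["pose"],3).tolist(),[k for k in im])
    for q in ("mill","mill_seat","lid","scraper","holder","holder_slot","green_mark"):
        print(q,[(np.round(d["location"],0).tolist(),round(d["conf"],2)) for d in nets.mark_of(c,q)][:4])
print(arm.get_state())
E
```

```text
pics
scene 536.6287777635932 318.1589905910354 240.5456225727954 [[-0.199, -0.749, 0.632, 1425.635], [0.98, -0.157, 0.123, 178.233], [0.007, 0.644, 0.765, 1131.843], [0.0, 0.0, 0.0, 1.0]] ['pixels', 'depth', 'fx', 'fy', 'cx', 'cy', 'pose']
mill [([567.0, -59.0, -0.0], 0.96)]
mill_seat [([572.0, -53.0, 109.0], 0.69), ([538.0, 486.0, 1.0], 0.43)]
lid [([519.0, 184.0, -4.0], 0.93), ([548.0, 335.0, 3.0], 0.73), ([408.0, 284.0, -0.0], 0.65)]
scraper [([567.0, -51.0, 133.0], 0.67)]
holder [([583.0, -480.0, -3.0], 0.94), ([529.0, -343.0, 5.0], 0.81)]
holder_slot [([530.0, -339.0, 63.0], 0.72), ([584.0, -475.0, 44.0], 0.65)]
green_mark []
top 529.4612699639891 310.63520481486194 244.17944625053462 [[-0.002, 0.996, -0.089, 449.423], [-1.0, -0.001, 0.003, -16.452], [0.003, 0.089, 0.996, 1375.343], [0.0, 0.0, 0.0, 1.0]] ['pixels', 'depth', 'fx', 'fy', 'cx', 'cy', 'pose']
mill [([569.0, -56.0, 1.0], 0.82), ([435.0, -513.0, 4.0], 0.53)]
mill_seat [([569.0, -52.0, 110.0], 0.81)]
lid [([523.0, 187.0, 2.0], 0.9), ([546.0, 333.0, -5.0], 0.67), ([404.0, 279.0, 0.0], 0.63)]
scraper [([568.0, -57.0, 129
[... 218 characters left out ...]
qpos': array([ 1.19945588e+00,  3.50719716e-01,  1.65180988e+00,  2.46576941e-05,
        1.13912571e+00, -8.45756270e-02]), 'joint_vel': array([-7.03195479e-07, -1.26598207e-03, -7.89516444e-04,  9.18584390e-04,
        3.75095833e-05, -1.56511407e-03]), 'joint_torque': array([ 5.13395662e-04, -5.05989432e+01, -2.91649568e+01, -6.93266330e-06,
        4.51578007e-04,  1.03290163e-04]), 'tcp_pos': array([155.51537991, 527.5288134 , 231.27499269]), 'orientation': array([-3.14153212e+00, -2.76076491e-05,  2.85481751e+00]), 'wrist_force': array([ 0.1251748 ,  0.21179622, -0.35623133]), 'torque': array([-0.0264593 ,  0.0130375 ,  0.03670837]), 'grasp_force': 0.0, 'finger_gap': 85.72065399365441}
```

View pics/top0.png

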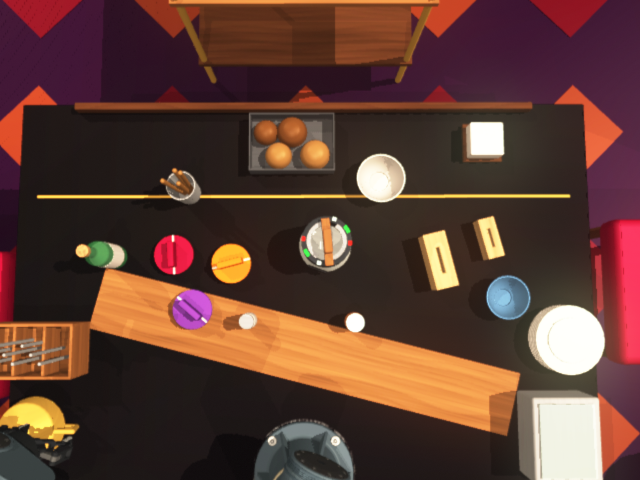

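View pics/scene0.png

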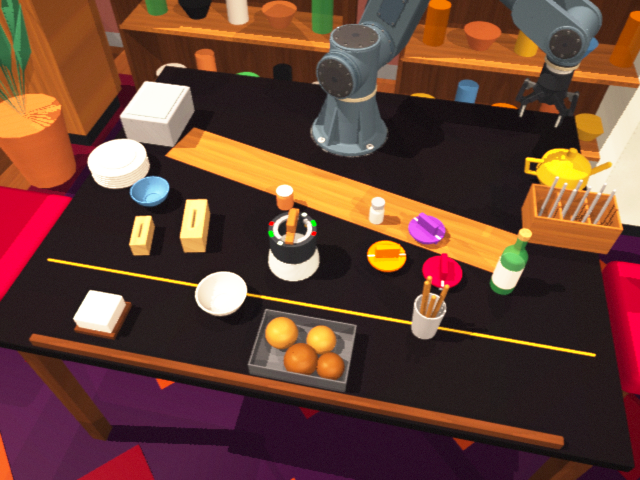

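```bash
cat > h.py <<'E'
from rig import arm, viewer, job, nets
import cv2, numpy as np
def cloud(name, save=None):
    im=viewer.read_camera(name); d=im["depth"]
    v,u=np.mgrid[0:480,0:640]
    c=np.stack([(u-im["cx"])/im["fx"]*d,-(v-im["cy"])/im["fy"]*d,-d],-1)
    P=im["pose"]; W=c@P[:3,:3].T+P[:3,3]; W[d==0]=np.nan
    if save: cv2.imwrite(save,im["pixels"])
    return im, W, cv2.cvtColor(im["pixels"],cv2.COLOR_BGR2HSV)
def sel(W,xy,r,z0,z1,extra=None):
    m=(np.hypot(W[...,0]-xy[0],W[...,1]-xy[1])<r)&(W[...,2]>z0)&(W[...,2]<z1)
    return m if extra is None else m&extra
def rect(W,m):
    p=W[m][:,:2].astype(np.float32)
    (cx,cy),(w,h),a=cv2.minAreaRect(p)
    if w<h: w,h,a=h,w,a+90
    q=p-p.mean(0); ev=np.linalg.eigh(q.T@q)[1][:,1]
    return dict(n=len(p),c=(round(cx,1),round(cy,1)),mean=np.round(p.mean(0),1).tolist(),size=(round(w),round(h)),yaw=round(((a+90)%180)-90,1),pca=round(np.degrees(np.arctan(ev[1]/ev[0])),1),z=round(float(np.median(W[m][:,2])),1))
E
python3 - <<'E'
from h import *
for c in ("top","scene"):
    im,W,H=cloud(c); h,s,v=H[...,0],H[...,1],H[...,2]
    print(c)
    print("grip",rect(W,sel(W,(568,-56),60,155,180)))
    print("bar",rect(W,sel(W,(568,-56),75,136,180)))
    print("rim",rect(W,sel(W,(568,-56),75,122,134)))
    print("fin",rect(W,sel(W,(546,333),60,45,75)))
    print("brim",rect(W,sel(W,(546,333),70,15,75)))
    print("holder",rect(W,sel(W,(528,-345),90,52,70)))
    m=sel(W,(528,-345),90,-20,48,(v<140)) if 0 else None
    ring=sel(W,(568,-56),68,115,136)
    for n,mm in (("green",(h>40)&(h<80)&(s>120)&(v>90)),("red",((h<6)|(h>174))&(s>160)&(v>90)),("white",(s<50)&(v>190))):
        k,l,st,ce=cv2.connectedComponentsWithStats((ring&mm).astype(np.uint8))
        for i in range(1,k):
            if st[i,4]>4: print(n,st[i,4],np.round(ce[i]),np.round(np.nanmean(W[l==i],0),1))
E
```

```text
top
grip {'n': 216, 'c': (565.2, -58.1), 'mean': [564.5999755859375, -57.900001525878906], 'size': (56, 20), 'yaw': 4.9, 'pca': np.float32(5.1), 'z': 168.7}
bar {'n': 420, 'c': (566.2, -66.0), 'mean': [563.7000122070312, -58.20000076293945], 'size': (112, 39), 'yaw': 7.7, 'pca': np.float32(5.0), 'z': 161.2}
rim {'n': 989, 'c': (568.2, -56.7), 'mean': [568.5999755859375, -56.29999923706055], 'size': (118, 118), 'yaw': -45.2, 'pca': np.float32(89.5), 'z': 129.3}
fin {'n': 196, 'c': (543.8, 329.4), 'mean': [542.5, 328.3999938964844], 'size': (63, 17), 'yaw': 1.8, 'pca': np.float32(2.7), 'z': 60.9}
brim {'n': 1203, 'c': (542.5, 330.1), 'mean': [542.5999755859375, 328.20001220703125], 'size': (99, 98), 'yaw': -89.8, 'pca': np.float32(-84.0), 'z': 27.7}
holder {'n': 1237, 'c': (526.5, -342.6), 'mean': [526.0999755859375, -342.29998779296875], 'size': (140, 58), 'yaw': 13.2, 'pca': np.float32(13.6), 'z': 60.0}
green 33 [346. 229.] [ 596.6 -104.1  130.2]
green 36 [306. 252.] [540.7  -9.7 129. ]
red 18 [303. 238.] [574.9  -3.1 130.4]
red 23 [350. 243.] [ 563.8 -112.3  130.1]
white 14 [334. 21
[... 683 characters left out ...]
5156], 'size': (66, 17), 'yaw': 5.0, 'pca': np.float32(4.5), 'z': 61.3}
brim {'n': 955, 'c': (545.8, 333.2), 'mean': [550.5999755859375, 333.5], 'size': (101, 98), 'yaw': 3.8, 'pca': np.float32(52.3), 'z': 28.0}
holder {'n': 803, 'c': (530.3, -339.2), 'mean': [533.7000122070312, -337.6000061035156], 'size': (148, 58), 'yaw': 13.6, 'pca': np.float32(13.4), 'z': 58.7}
green 29 [313. 223.] [542.3  -7.3 129. ]
green 26 [271. 233.] [ 598.3 -101.6  129.5]
red 13 [271. 223.] [ 565.9 -109.   129.2]
red 20 [314. 233.] [575.3   1.4 129. ]
white 15 [304. 214.] [518.3 -36.1 129.3]
white 125 [278. 226.] [570.6 -90.2 128.8]
white 118 [305. 232.] [574.9 -19.6 129. ]
white 19 [280. 243.] [622.1 -73.5 129.2]
```

Run:
```python
import cv2, numpy as np
a=cv2.imread('pics/top0.png')
c=[cv2.resize(a[y-40:y+40,x-40:x+40],(390,390),interpolation=cv2.INTER_CUBIC) for x,y in((326,243),(438,260))]
cv2.imwrite('pics/crop1.png',np.hstack(c))
```

```text
(no output)
```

View pics/crop1.png

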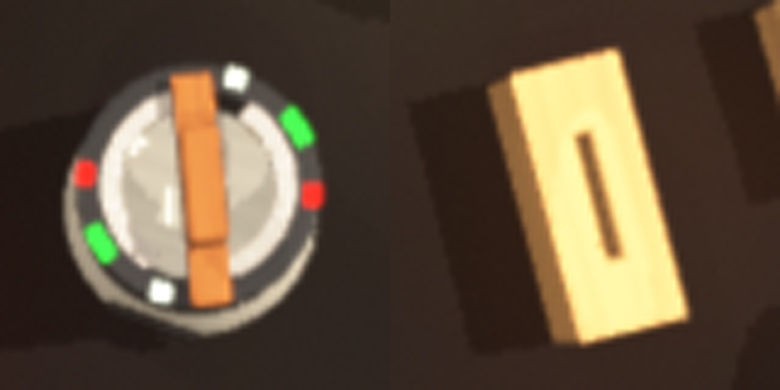

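Crop: the scraper bar lies across the mill's mouth (top image about 326,243) and the larger block with its slot is at (438,260). Look-alikes are:
- **Lids:** red (174,255) is the one meant, against orange (231,263) and purple (192,309).
- **Blocks:** large (438,260) is the one meant, against small (488,238).

```bash
cat >> h.py <<'E'
def go(x,y,z,yawdeg):
    s=arm.get_state(); p=s["tcp_pos"]; a=s["orientation"][2]
    d=np.array([x,y,z])-p
    ex=np.array([np.cos(a),np.sin(a)]); ey=np.array([np.sin(a),-np.cos(a)])
    t=(np.degrees(a)-yawdeg+180)%360-180
    print("shift cm",np.round([d[:2]@ex/10,d[:2]@ey/10,-d[2]/10],2),"turn",round(t,1),"t",round(s["clock"],2))
E
python3 -c "
from h import *
go(567,-57,230,185)"
```

```text
shift cm [-56.   -44.43   0.13] turn -21.4 t 0.9
```

Request:
{"method": "move_arm", "body": {"motion": [[-56,-44.4,0,-21.4],[-56,-44.4,0,-21.4],[-56,-44.4,0,-21.4],[-56,-44.4,0,-21.4],[-56,-44.4,0,-21.4],[-56,-44.4,0,-21.4],[-56,-44.4,0,-21.4],[-56,-44.4,0,-21.4],[-56,-44.4,0,-21.4],[-56,-44.4,0,-21.4],[-56,-44.4,0,-21.4],[-56,-44.4,0,-21.4],[-56,-44.4,0,-21.4],[-56,-44.4,0,-21.4],[-56,-44.4,0,-21.4],[-56,-44.4,0,-21.4],[-56,-44.4,0,-21.4],[-56,-44.4,0,-21.4],[-56,-44.4,0,-21.4],[-56,-44.4,0,-21.4]], "grip": 1}}

```text
clock: 2.9
tcp_pos: [566.9, -56.0, 231.5]
orientation: [-3.142, 0.0, -3.054]
wrist_force: [-0.2, -0.6, -0.3]
finger_gap: 85.5
grasp_force: 0.0
```

Request:
{"method": "move_arm", "body": {"motion": [[0,0,3,0],[0,0,6,0],[0,0,8.5,0],[0,0,8.9,0],[0,0,8.9,0],[0,0,8.9,0]]}}

```text
clock: 3.5
tcp_pos: [567.8, -56.7, 143.8]
orientation: [-3.141, 0.002, -3.055]
wrist_force: [-0.3, 0.1, 0.6]
finger_gap: 85.2
grasp_force: 0.0
```

Request:
{"method": "move_arm", "body": {"motion": [[0,0,0,0],[0,0,0,0],[0,0,0,0],[0,0,0,0],[0,0,0,0],[0,0,0,0],[0,0,0,0],[0,0,0,0]], "grip": 0}}

```text
clock: 4.3
tcp_pos: [567.3, -56.8, 142.6]
orientation: [-3.141, 0.001, -3.055]
wrist_force: [-0.2, 0.3, 5.6]
finger_gap: 18.6
grasp_force: 59.3
```

Request:
{"method": "move_arm", "body": {"motion": [[0,0,-1,0],[0,0,-3,0],[0,0,-6,0],[0,0,-9,0],[0,0,-9,0],[0,0,-9,0]]}}

```text
clock: 4.9
tcp_pos: [567.0, -56.7, 232.6]
orientation: [-3.141, 0.0, -3.055]
wrist_force: [0.9, -0.9, -1.8]
finger_gap: 19.2
grasp_force: 58.7
```

Run:
```python
from h import *
s=arm.get_state(); print(np.round(s["wrist_force"],1),np.round(s["torque"],2),s["finger_gap"])
go(528.5,-341,150,193.4)
```

```text
[ 0.9 -0.9 -1.8] [-0.01  0.05 -0.04] 19.189349053057565
shift cm [  6.3  -27.99   8.26] turn -8.4 t 4.9
```

Request:
{"method": "move_arm", "body": {"motion": [[1.4,-6,0,-2],[2.8,-12,0,-4],[4.2,-18,0,-6],[5.6,-24,2,-8],[6.3,-28,4,-8.4],[6.3,-28,7,-8.4],[6.3,-28,8.3,-8.4],[6.3,-28,8.3,-8.4],[6.3,-28,8.3,-8.4],[6.3,-28,8.3,-8.4]]}}

```text
clock: 5.9
tcp_pos: [529.3, -340.5, 150.5]
orientation: [-3.141, 0.001, -2.907]
wrist_force: [-0.1, 0.5, -0.9]
finger_gap: 19.0
grasp_force: 58.9
```

Run:
```python
from h import *
s=arm.get_state(); print(np.round(s["tcp_pos"],1),np.degrees(s["orientation"]))
for c in ("scene","top"):
    im,W,H=cloud(c,f"pics/hold_{c}.png")
    a=im["pixels"]; P=im["pose"]; q=P[:3,:3].T@(np.array([528,-341,100])-P[:3,3]); u=int(im["cx"]+im["fx"]*q[0]/-q[2]); v=int(im["cy"]+im["fy"]*q[1]/q[2])
    print(c,u,v)
    z=cv2.resize(a[v-50:v+50,u-50:u+50],(390,390),interpolation=cv2.INTER_CUBIC); globals()[c+"z"]=z
cv2.imwrite("pics/crop2.png",np.hstack([scenez,topz]))
for c in ("scene","top"): print(c,[(np.round(d["location"],1).tolist(),round(d["conf"],2)) for d in nets.mark_of(c,"scraper")])
```

```text
[ 529.3 -340.5  150.5] [-1.79940137e+02  5.57079820e-02 -1.66572512e+02]
scene 190 206
top 443 258
scene [([530.0, -337.1, 140.1], 0.83), ([375.2, -124.1, 1.2], 0.17)]
top [([531.8, -338.1, 136.3], 0.47)]
```

View pics/crop2.png

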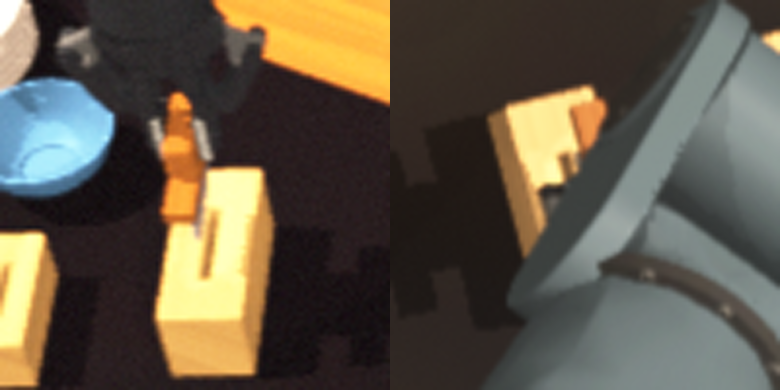

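The picture (left half, scene) shows the scraper held upright, with its bar end at crop (180,210) over the big block's slot at (208,245). Next I'll measure the offset between them in one camera frame.

```bash
cat >> h.py <<'E'
def plane(im,z):
    v,u=np.mgrid[0:480,0:640]; P=im["pose"]
    r=np.stack([(u-im["cx"])/im["fx"],-(v-im["cy"])/im["fy"],-np.ones(u.shape)],-1)@P[:3,:3].T
    return P[:3,3]+r*((z-P[2,3])/r[...,2])[...,None]
E
python3 - <<'E'
from h import *
t=np.radians(13.43); E=np.array([[np.cos(t),np.sin(t)],[-np.sin(t),np.cos(t)]])
im,W,H=cloud("scene"); h,s,v=H[...,0],H[...,1],H[...,2]
tcp=np.array([529.3,-340.5])
m=sel(W,tcp,75,125,200)&(s>170)&(h>5)&(h<18)&(v>110)
for z0,z1 in((125,138),(138,146),(146,156),(156,170),(170,182)):
    k=m&(W[...,2]>z0)&(W[...,2]<z1)
    if k.sum()<3: continue
    p=(W[k][:,:2]-tcp)@E.T; print(z0,k.sum(),"e1",np.round(np.percentile(p[:,0],[0,2,98,100]),1),"e2",np.round(np.percentile(p[:,1],[0,5,50,95,100]),1), "z",np.round(np.percentile(W[k][:,2],[2,98]),1))
k=m&(W[...,2]>148)&(W[...,2]<154); print("bartop",rect(W,k))
b=sel(W,tcp,75,70,132)&(s<80); p=(W[b][:,:2]-tcp)@E.T; print("blade",b.sum(),np.round(np.percentile(p,[2,50,98],axis=0),1).tolist())
# slot: dark pixels projected on z=60 inside the block top
Q=plane(im,60); p=(Q[...,:2]-tcp)@E.T
print("holder",(lambda q:np.round(np.percentile(q,[0,1,99,100],axis=0),1).tolist())(((W[sel(W,tcp,90,54,66)][:,:2])-tcp)@E.T))
ins=(np.abs(p[...,0])<50)&(np.abs(p[...,1])<16)
for thr in (110,130,150):
    d=ins&(v<thr)&(p[...,0]>5); n,l,st,ce=cv2.connectedComponentsWithStats(d.astype(np.uint8)); i=1+np.argmax(st[1:,4]); q=p[l==i]
    print("slot",thr,len(q),np.round(np.percentile(q,[0,2,50,98,100],axis=0),1).tolist())
# slot in the first, unobstructed pictures
for f,c in(("scene0","scene"),("top0","top")):
    a=cv2.imread(f"pics/{f}.png"); vv=a.max(-1); im2=im if c=="scene" else viewer.read_camera(c)
    pp=(plane(im2,60)[...,:2]-tcp)@E.T; d=(np.abs(pp[...,0])<45)&(np.abs(pp[...,1])<15)
    d&=vv<(np.median(vv[d])*0.8); q=pp[d]; print(f,len(q),np.round(np.percentile(q,[0,2,50,98,100],axis=0),1).tolist(), "mean",q.mean(0))
E
```

```text
138 17 e1 [49.2 49.2 58.8 59.1] e2 [-8.1 -7.8 -0.9  9.4  9.7] z [140.4 145.9]
146 51 e1 [12.8 14.1 57.1 58.7] e2 [-7.6 -5.9  5.3 11.1 11.7] z [146.3 155.2]
156 35 e1 [17.9 20.9 31.1 32.6] e2 [-7.3 -6.9  2.6 12.1 12.6] z [157.3 169.1]
170 85 e1 [-23.  -22.2  30.5  31.6] e2 [-8.1 -6.4  1.4  9.7 11.3] z [170.7 180.3]
bartop {'n': 33, 'c': (563.5, -330.5), 'mean': [561.2999877929688, -329.1000061035156], 'size': (46, 19), 'yaw': 11.8, 'pca': np.float32(13.0), 'z': 149.2}
blade 2 [[31.2, 2.5], [32.5, 3.2], [33.8, 3.9]]
holder [[-74.5, -27.5], [-68.4, -25.8], [70.9, 29.6], [73.6, 30.3]]Traceback (most recent call last):
  File "<stdin>", line 17, in <module>
    return _wrapfunc(a, 'argmax', axis=axis, out=out, **kwds)
    return bound(*args, **kwds)
ValueError: attempt to get argmax of an empty sequence
```

Run:
```python
from h import *
t=np.radians(13.43); E=np.array([[np.cos(t),np.sin(t)],[-np.sin(t),np.cos(t)]]); tcp=np.array([529.3,-340.5])
for f,c in(("scene0","scene"),("top0","top")):
    a=cv2.imread(f"pics/{f}.png"); vv=a[...,1]; im=viewer.read_camera(c)
    p=(plane(im,60)[...,:2]-tcp)@E.T; d=(np.abs(p[...,0])<42)&(np.abs(p[...,1])<14)
    print(np.percentile(vv[d],[0,5,20,50]))
    d&=vv<np.median(vv[d])*0.8; q=p[d]; print(f,len(q),np.round(np.percentile(q,[0,2,50,98,100],axis=0),1).tolist(),q.mean(0))
```

```text
[134. 142. 217. 254.]
scene0 43 [[-28.2, -3.0], [-28.2, -2.9], [5.1, 0.3], [31.1, 3.5], [34.0, 3.7]] [2.64252789 0.32361141]
[ 93.  101.  158.2 243. ]
top0 99 [[-35.0, -7.1], [-33.9, -6.8], [-3.3, -2.4], [29.3, 2.0], [30.5, 2.6]] [-2.98360219 -2.44532618]
```

Request:
{"method": "move_arm", "body": {"motion": [[0.04,-0.07,1.5,0],[0.04,-0.07,2.5,0],[0.04,-0.07,3.0,0],[0.04,-0.07,3.3,0],[0.04,-0.07,3.6,0],[0.04,-0.07,3.9,0],[0.04,-0.07,4.2,0],[0.04,-0.07,4.2,0]]}}

```text
clock: 7.05
tcp_pos: [528.2, -341.8, 107.0]
orientation: [3.141, -0.0, -2.908]
wrist_force: [-0.9, -0.0, -0.7]
finger_gap: 19.3
grasp_force: 58.9
```

Request:
{"method": "move_arm", "body": {"motion": [[0,0,0.6,0],[0,0,1.2,0],[0,0,1.8,0],[0,0,2.4,0],[0,0,2.9,0],[0,0,3.2,0],[0,0,3.3,0],[0,0,3.4,0],[0,0,3.4,0]]}}

```text
clock: 7.95
tcp_pos: [528.4, -342.0, 73.4]
orientation: [-3.141, 0.0, -2.908]
wrist_force: [0.2, 0.1, -1.9]
finger_gap: 19.1
grasp_force: 58.9
```

Request:
{"method": "move_arm", "body": {"motion": [[0,0,0.05,0],[0,0,0.1,0],[0,0,0.15,0],[0,0,0.15,0]]}}

```text
clock: 8.35
tcp_pos: [528.5, -342.0, 72.7]
orientation: [-3.141, 0.0, -2.908]
wrist_force: [-2.8, 1.1, 6.2]
finger_gap: 19.1
grasp_force: 60.1
```

Request:
{"method": "move_arm", "body": {"motion": [[0,0,0,0],[0,0,0,0],[0,0,0,0],[0,0,0,0],[0,0,0,0]], "grip": 0.7}}

```text
clock: 8.85
tcp_pos: [528.3, -341.9, 71.7]
orientation: [3.142, -0.0, -2.908]
wrist_force: [-0.9, 0.4, -0.2]
finger_gap: 59.7
grasp_force: 0.0
```

Request:
{"method": "move_arm", "body": {"motion": [[0,0,-1,0],[0,0,-3,0],[0,0,-6,0],[0,0,-10,0],[0,0,-13,0],[0,0,-13,0],[0,0,-13,0]]}}

```text
clock: 9.55
tcp_pos: [528.4, -342.0, 202.7]
orientation: [-3.14, 0.001, -2.908]
wrist_force: [0.2, -0.4, -0.4]
finger_gap: 59.5
grasp_force: 0.0
```

Run:
```python
from h import *
im,W,H=cloud("scene"); t=np.radians(13.43)
h,s,v=H[...,0],H[...,1],H[...,2]; o=(s>150)&(h>5)&(h<18)&(v>100)
m=sel(W,(529,-341),80,62,115,o); print(m.sum(),np.round(np.percentile(W[m][:,2],[2,50,90,99]),1)); print(rect(W,sel(W,(529,-341),80,92,110)), rect(W,sel(W,(529,-341),80,66,76,o)))
print(rect(W,sel(W,(546,333),60,45,75)))
go(545,331.5,180,184)
```

```text
175 [ 62.7  77.8  97.1 101.1]
{'n': 126, 'c': (532.6, -338.4), 'mean': [532.9000244140625, -337.29998779296875], 'size': (57, 20), 'yaw': 13.5, 'pca': np.float32(13.4), 'z': 98.7} {'n': 65, 'c': (533.5, -337.1), 'mean': [548.7999877929688, -329.3999938964844], 'size': (109, 18), 'yaw': 12.8, 'pca': np.float32(9.5), 'z': 69.4}
{'n': 166, 'c': (546.7, 333.6), 'mean': [552.0999755859375, 332.70001220703125], 'size': (69, 16), 'yaw': 4.2, 'pca': np.float32(4.5), 'z': 61.2}
shift cm [-17.21  65.1    2.16] turn 9.4 t 9.6
```

Request:
{"method": "move_arm", "body": {"motion": [[-2,5,0,0],[-4,10,0,0],[-5,15,0,1],[-6,20,0,2],[-7,25,0,3],[-9,30,0,4],[-10,35,0,5],[-11,40,0,6],[-13,45,0,7],[-14,50,0,8],[-15,55,0,9],[-16,60,0,9.4],[-17.2,65,0,9.4],[-17.2,65.1,3,9.4],[-17.2,65.1,7,9.4],[-17.2,65.1,9,9.4],[-17.2,65.1,9,9.4],[-17.2,65.1,9,9.4]], "grip": 1}}

```text
clock: 11.4
tcp_pos: [545.1, 331.1, 111.7]
orientation: [-3.141, -0.001, -3.072]
wrist_force: [1.0, 0.1, -0.1]
finger_gap: 85.2
grasp_force: 0.0
```

Run:
```python
from h import *
print(np.degrees(arm.get_state()["orientation"]))
go(544.8,331,31,184)
```

```text
[-1.79977480e+02 -5.18129137e-02 -1.76041012e+02]
shift cm [ 0.03 -0.    8.07] turn -0.0 t 11.4
```

Request:
{"method": "move_arm", "body": {"motion": [[0,0,3,0],[0,0,6,0],[0,0,7.5,0],[0,0,8,0],[0,0,8.1,0],[0,0,8.1,0]]}}

```text
clock: 12.0
tcp_pos: [545.9, 331.6, 32.2]
orientation: [3.141, 0.002, -3.072]
wrist_force: [1.3, -0.0, -0.5]
finger_gap: 85.4
grasp_force: 0.0
```

Request:
{"method": "move_arm", "body": {"motion": [[0,0,0,0],[0,0,0,0],[0,0,0,0],[0,0,0,0],[0,0,0,0],[0,0,0,0],[0,0,0,0],[0,0,0,0]], "grip": 0}}

```text
clock: 12.8
tcp_pos: [545.2, 331.3, 31.0]
orientation: [3.142, 0.0, -3.072]
wrist_force: [-0.4, 0.2, 4.1]
finger_gap: 15.2
grasp_force: 59.0
```

Request:
{"method": "move_arm", "body": {"motion": [[0,0,-1,0],[0,0,-4,0],[0,0,-8,0],[0,0,-12,0],[0,0,-16,0],[0,0,-19,0],[0,0,-19,0]]}}

```text
clock: 13.5
tcp_pos: [546.6, 332.0, 226.0]
orientation: [3.139, 0.007, -3.072]
wrist_force: [-0.0, -0.7, -1.2]
finger_gap: 15.6
grasp_force: 58.7
```

Run:
```python
from h import *
s=arm.get_state(); print(np.round(s["tcp_pos"],1),np.degrees(s["orientation"]),s["finger_gap"])
go(569.3,-56,215,160.7)
```

```text
[546.6 332.  226. ] [ 179.82682729    0.40052987 -176.02937315] 15.637997506785634
shift cm [  0.42 -38.86   1.1 ] turn 23.3 t 13.5
```

Request:
{"method": "move_arm", "body": {"motion": [[0,-5,0,4],[0,-10,0,8],[0,-15,0,12],[0.1,-20,0,16],[0.2,-25,0,20],[0.3,-30,0,23.3],[0.4,-35,0,23.3],[0.4,-38.8,0,23.3],[0.4,-38.8,2,23.3],[0.4,-38.8,3,23.3],[0.4,-38.8,3,23.3],[0.4,-38.8,3,23.3],[0.4,-38.8,3,23.3]]}}

```text
clock: 14.8
tcp_pos: [568.3, -55.5, 191.4]
orientation: [3.141, 0.001, 2.805]
wrist_force: [0.5, 0.6, -1.6]
finger_gap: 15.4
grasp_force: 59.1
```

Run:
```python
from h import *
s=arm.get_state(); tcp=s["tcp_pos"]; print(np.round(tcp,1),np.degrees(s["orientation"]))
im,W,H=cloud("scene","pics/mill1.png"); h,sa,v=H[...,0],H[...,1],H[...,2]
P=im["pose"]; q=P[:3,:3].T@(np.array([569,-56,160])-P[:3,3]); u=int(im["cx"]-im["fx"]*q[0]/q[2]); w=int(im["cy"]+im["fy"]*q[1]/q[2])
cv2.imwrite("pics/crop3.png",cv2.resize(im["pixels"][w-60:w+60,u-60:u+60],(540,540),interpolation=cv2.INTER_CUBIC)); print(u,w)
red=((h<8)|(h>170))&(sa>150)&(v>80)
zb=tcp[2]-31+28
def circ(p,r,x0):
    from scipy.optimize import least_squares
    return least_squares(lambda c:np.hypot(*(p-c).T)-r,x0,loss="soft_l1").x
def edge(mask,z,r,sgn=1):
    # visible outline of a disc: the contour of the mask projected on plane z
    Q=plane(im,z); c=max(cv2.findContours(mask.astype(np.uint8),cv2.RETR_EXTERNAL,cv2.CHAIN_APPROX_NONE)[0],key=len)[:,0]
    return Q[c[:,1],c[:,0],:2]
m=sel(W,tcp[:2],70,zb-14,zb+6,red); print("brim",m.sum(),np.round(np.percentile(W[m][:,2],[2,50,98]),1))
p=W[m&(W[...,2]>zb-2.5)][:,:2]; print(rect(W,m&(W[...,2]>zb-2.5)))
from scipy.spatial import ConvexHull
def fit(p,r,x0):
    hp=p[ConvexHull(p).vertices]; hp=hp[(hp-x0)@np.array([1,.2])>-20]; c=circ(hp,r,x0); return np.round(c,1),np.round(np.std(np.hypot(*(hp-c).T)),2),len(hp)
print("lid fit", fit(p,50,tcp[:2]))
rm=sel(W,(570,-55),68,126,134); p=W[rm][:,:2]; print("rim",rect(W,rm),fit(p,60,np.array([570.,-55])))
```

```text
[568.3 -55.5 191.4] [1.79991543e+02 4.56342877e-02 1.60735331e+02]
291 219
brim 655 [181.4 187.5 192.1]
{'n': 500, 'c': (577.4, -52.3), 'mean': [582.0, -49.70000076293945], 'size': (97, 87), 'yaw': -86.7, 'pca': np.float32(-85.5), 'z': 188.1}
lid fit (array([569.9, -53.2]), np.float64(1.04), 22)
rim {'n': 508, 'c': (585.9, -48.9), 'mean': [594.0, -47.29999923706055], 'size': (118, 93), 'yaw': -74.4, 'pca': np.float32(-77.0), 'z': 129.2} (array([571.7, -52.9]), np.float64(0.76), 22)
```

View pics/crop3.png

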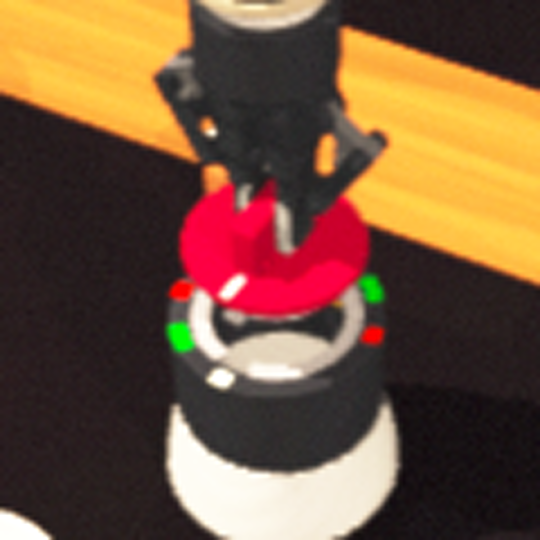

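The picture shows the lid held level above the mouth, with its pointer at (232,287) above the white mark at (222,378). A correction of about 2 mm along x is needed before lowering.

Request:
{"method": "move_arm", "body": {"motion": [[-0.19,0.02,1,0],[-0.19,0.02,2,0],[-0.19,0.02,2.6,0],[-0.19,0.02,2.9,0],[-0.19,0.02,3.1,0],[-0.19,0.02,3.3,0],[-0.19,0.02,3.4,0]]}}

```text
clock: 15.55
tcp_pos: [569.9, -56.6, 156.8]
orientation: [3.142, 0.0, 2.804]
wrist_force: [-0.4, -1.1, -1.3]
finger_gap: 15.3
grasp_force: 59.1
```

Request:
{"method": "move_arm", "body": {"motion": [[0,0,0.2,0],[0,0,0.4,0],[0,0,0.6,0],[0,0,0.8,0],[0,0,1.0,0],[0,0,1.2,0]]}}

```text
clock: 16.15
tcp_pos: [569.9, -56.6, 144.6]
orientation: [-3.142, -0.0, 2.804]
wrist_force: [0.2, 0.5, -0.5]
finger_gap: 14.7
grasp_force: 59.1
```

Request:
{"method": "move_arm", "body": {"motion": [[0,0,0.1,0],[0,0,0.2,0],[0,0,0.3,0],[0,0,0.37,0],[0,0,0.4,0],[0,0,0.4,0]]}}

```text
clock: 16.75
tcp_pos: [569.9, -56.6, 141.0]
orientation: [3.142, 0.0, 2.804]
wrist_force: [-0.7, 1.3, 0.4]
finger_gap: 15.0
grasp_force: 59.4
```

Request:
{"method": "move_arm", "body": {"motion": [[0,0,0.05,0],[0,0,0.1,0],[0,0,0.15,0],[0,0,0.2,0],[0,0,0.2,0]]}}

```text
clock: 17.25
tcp_pos: [569.9, -56.6, 140.9]
orientation: [3.142, 0.001, 2.804]
wrist_force: [-10.0, 2.8, 22.2]
finger_gap: 15.2
grasp_force: 62.7
```

Request:
{"method": "move_arm", "body": {"motion": [[0,0,-0.08,0],[0,0,-0.08,4],[0,0,-0.08,8],[0,0,-0.08,12],[0,0,-0.08,16],[0,0,-0.08,20],[0,0,-0.08,20]]}}

```text
clock: 17.95
tcp_pos: [571.0, -56.9, 140.9]
orientation: [3.14, 0.003, 2.453]
wrist_force: [0.4, 0.6, 9.3]
finger_gap: 15.3
grasp_force: 60.6
```

Request:
{"method": "move_arm", "body": {"motion": [[0,0,0,4],[0,0,0,8],[0,0,0,12],[0,0,0,15],[0,0,0,18],[0,0,0,20],[0,0,0,20],[0,0,0,20]]}}

```text
clock: 18.75
tcp_pos: [570.7, -57.1, 140.9]
orientation: [3.14, 0.002, 2.106]
wrist_force: [-1.2, -2.0, 9.4]
finger_gap: 15.2
grasp_force: 60.8
```

Run:
```python
from h import *
s=arm.get_state(); print(np.round(s["wrist_force"],1),np.round(s["torque"],2),np.degrees(s["orientation"]))
im,W,H=cloud("scene","pics/fin.png"); u,w=291,225
cv2.imwrite("pics/crop4.png",cv2.resize(im["pixels"][w-45:w+45,u-45:u+45],(540,540),interpolation=cv2.INTER_CUBIC))
h,sa,v=H[...,0],H[...,1],H[...,2]
w=sel(W,(572,-54),60,130,146)&(sa<70)&(v>170)
n,l,st,ce=cv2.connectedComponentsWithStats(w.astype(np.uint8))
c=np.array([571.7,-54.0])
for i in range(1,n):
    if st[i,4]>3: p=W[l==i].mean(0); print("white",st[i,4],ce[i].round(1),p.round(1),"ang",np.degrees(np.arctan2(*(p[:2]-c)[::-1])).round(1))
g=sel(W,c,70,120,136)&(h>40)&(h<80)&(sa>120)
n,l,st,ce=cv2.connectedComponentsWithStats(g.astype(np.uint8))
for i in range(1,n):
    if st[i,4]>2: p=W[l==i].mean(0); print("green",st[i,4],ce[i].round(1),p.round(1),"ang",np.degrees(np.arctan2(*(p[:2]-c)[::-1])).round(1))
```

```text
[-1.2 -2.   9.4] [-0.29  0.5  -0.05] [1.79915109e+02 1.18447739e-01 1.20673233e+02]
white 4 [307.5 222. ] [550.2 -19.6 138. ] ang 122.0
white 12 [275.5 230. ] [592.5 -91.  138.2] ang -60.7
green 26 [313.3 223. ] [543.3  -6.4 129.9] ang 120.8
green 22 [270.7 233.7] [ 598.8 -102.   128.9] ang -60.6
```

View pics/crop4.png

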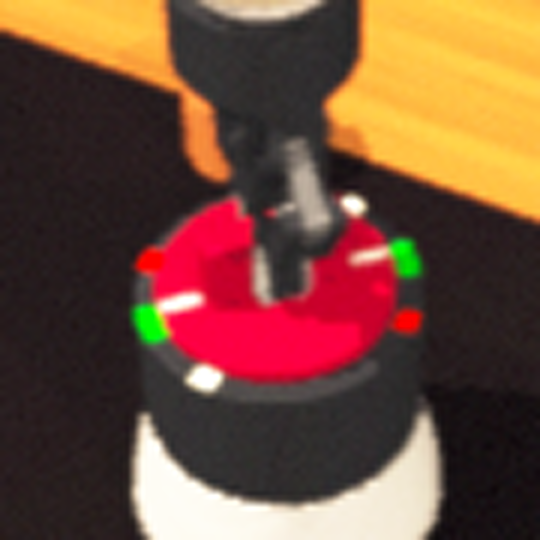

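The picture shows the lid seated, with its pointers (180,302) and (372,257) in line with the green marks (150,322) and (404,258). The measured angles agree within 1°, and the brim top at 138 mm means the lid is fully down.

```bash
python3 -c "
from rig import job
print(job.hand_in())"
```

```text
the job is handed in; nothing more can be done
None
```

The job is handed in at about 19 s of the 64 s: the scraper rests in the larger block's slot and is let go, and the red lid is fully down, turned 40° clockwise to the green marks and still gripped there.

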